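# Find the small wheel under the box covers

### The arm

A 6-joint arm with a two-finger parallel gripper is mounted at the origin on the work surface. World frame = base frame: x ahead of the robot, y to its left, z up, the work surface at z = 0. Lengths are in m, angles in rad, forces in N, time in s.
With the tool pointing down it reaches from about 0.325 to 0.9 m from the base axis. Payload 6.1 kg.
Tool frame: the origin (TCP) lies between the finger pads; the fingertips stand 8 mm ahead of it and the grasp point (between the pads) lies 11 mm behind it; z points along the fingers, y is the direction in which the jaws open and shut (so a half turn about z gives the same grasp; the last joint's range is limited). The gripper opens to 87 mm and grips with 3 to 60 N. Pads are 19 mm wide; open, the fingers measure 117 mm over their backs; the gripper's body (75 mm by 190 mm) begins 51 mm behind the grasp point.
Start: joints at [1.206, 0.22, 1.526, -0, 1.395, -0.126], TCP at [0.148, 0.607, 0.206] pointing down, gripper open.
Joint ranges: [-2.98, 2.98], [-0.91, 2.08], [0.09, 2.57], [-1.24, 4.39], [0.2, 2.65], [-2.68, 2.68]. Speed limits (rad/s): [2.57, 2.57, 3.01, 3.14, 3.14, 3.14].

### API

Orientations are given as a unit quaternion [w, x, y, z].
In Python, from rig import get_obs, camera, job_done gives the robot as it stands. The module is installed in compiled form; this text tells all that it offers.
- The arm moves only by the tool play_rows, never from a script. Its argument "plan" is a list of rows, each a list of 3 entries, a list of its own where there are three numbers: the shift along the tool's x, y, z in m, then the turn, a rotation vector about the tool's x, y, z in rad, then the opening, from 0 (shut) to 1 (fully open). A call has 1 to 12 rows; each row shifts and turns the commanded pose from where the row before left it, along the tool's axes as they then stand; what a row does not reach is not made up. A row lasts 1/10 s, in which the tool goes at most 50 mm and 8.59 degrees, less where a joint would pass 70% of its speed; a pose out of reach is approached as far as the arm can. A call with a gripper value outside its range is refused whole. The fingers move at their own pace and stop on an object; "squeeze" is the grip in N (left out, the last holds). Time passes only in rows, so rows that do not move let the fingers close. It gives the time, the measured TCP pose, the force and the opening at its end, in the units of the state.
- get_obs(): the state, without advancing time (a new reading comes with each control period).
- camera(name): name is "side" or "top" or "wrist"; returns a dict with "img" (400x640x3 uint8, red, green, blue), "fovy" (degrees; the focal length in pixels is half the picture's height over the tangent of half this angle, whatever the lens; pixels are square), "cx", "cy" (the principal point, pixels), "distortion" ([k1, k2, p1, p2, k3] as OpenCV has them; the pictures are not rectified), "R" (3x3) and "t" (3): a world point X has camera coordinates R X + t; the wrist camera has in their place "hand_eye" (4x4, takes a point from camera to tool coordinates, whose origin is the TCP and whose axes are the flange's). Camera axes: x right, y down, z forward; pixel columns grow to the right and rows downward; lengths in m; the calibration is good to about 2 mm. A picture is of the moment at which its call begins: read the wrist's pose just before it. There is no depth.
- job_done(): hands the job in, once; it reports no verdict.
The state is a dict: "time": time; "qpos": joint angles; "qd": joint speeds; "joint_efforts": joint torques, N m; "tcp_pos": TCP position; "orientation": TCP orientation; "ft_force": force on the tool from outside, world axes, zero at the start; "torque": the same for the moment, N m; "finger_gap": finger opening in m.
Only numpy, scipy, OpenCV 4.12 (cv2) and the standard library are available. Lean on these libraries where they do the work, as an engineer would, in place of code of your own. Each camera call takes 0.05 s, during which the arm holds its last target.

### The job

Two identical plywood storage boxes stand on the sanding table; one of them holds a small round wooden wheel with a dowel stub, the other a square block with a stub. Lift the covers off by their knobs as needed to see which box holds the wheel, setting every cover you take off flat on the table, knob up. Then put the wheel on the middle of the black rubber sanding pad, stub up, and let go of it.

Things in the scene. Friction and masses are not known exactly. Their poses are not given: they have to be found in the camera images.
- lid_left_knob (a point): On the axis, half-way up, of the round knob (26 mm wide, 38 mm high) on top of the left (+y) box's loose cover: an upturned plywood box 124 x 124 x 68 mm, 250 g. The point is 87 mm above the cover's lower edge, 19 above its flat top; z up. Raise it 80 mm to clear base and contents. Free table for covers: about x 0.45, y 0.31 and x 0.45, y -0.31 m.
- lid_right_knob (a point): The same on the identical right (-y) box. Each cover sits at the start centred on a fixed dark wooden base board, 140 x 140 x 8 mm, around a 104 mm square rim 12 mm high, with 5 mm of play all round; it lifts straight off.
- wheel_mid (a point): Wheel: light wooden disc, 64 mm wide, 20 thick, with an upright dowel stub on top, 26 wide, 34 high (54 in all, 70 g). It stands stub up on the base board under one of the two covers, within 9 mm of the box's centre. Point: on its axis, 27 mm above its underside, 7 above the disc's top; z up the stub. The other box holds a like piece, but with a 56 mm square base (not listed).
- pad_top (a point): Centre of the top face of the sanding pad: a flat black rubber square, 120 x 120 x 6 mm, fixed on the blue table between the robot and the boxes. z up; the point is 6 mm above the table.
Things that resemble listed ones, but are neither listed nor needed, are in the scene too. Leave any green or pink look-alike of the part that bears lid_left_knob alone.

How it is judged:
On the way:
1. the cover is off the box that holds the wheel, while the wheel still stands in that box (horizontal distance between each of lid_left_knob, lid_right_knob and wheel_mid above 0.09 m and distance of wheel_mid from where it was at the start of the episode below 0.03 m), for 0.2 s.
At the end, for the whole second after the job is handed in: The wheel stands at rest, stub up (within 10 degrees), on the sanding pad with its axis within 25 mm of the pad's centre, and is let go. Each cover either stands flat on the table, knob up (within 10 degrees), or sits on its own box as at the start (within 15 mm) (horizontal distance between wheel_mid and pad_top below 0.025 m and z of wheel_mid in the frame of pad_top between 0.02 and 0.034 m and angle between each of wheel_mid, lid_left_knob, lid_right_knob's own z axis and vertical below 0.17 rad and (height (world z) of lid_left_knob between 0.077 and 0.092 m or distance of lid_left_knob from where it was at the start of the episode below 0.015 m) and (height (world z) of lid_right_knob between 0.077 and 0.092 m or distance of lid_right_knob from where it was at the start of the episode below 0.015 m)); the robot touches nothing.
It also fails if it takes over 72 s, if anything falls off the work surface, if the arm or the gripper's body presses on something with over 40 N, if the wrist force passes 120 N, or if a joint passes its speed limit or range.

## Working session

There is one attempt and no reset: what is moved stays moved. The work goes in short steps, Python scripts to look and compute and a tool call to move; the robot and the scene stay as the last step left them, time stands still between calls to the robot, and variables do not carry over. Pictures are saved under pics/ and viewed, and the job is handed in when it is done.

Besides the shell and the picture viewer there is one more tool, called after "Call:" as name(argument=value, ...), one argument or row to a line, values as JSON. play_rows: Moves the arm, as the interface text tells. Its arguments: {"type":"object","properties":{"plan":{"type":"array","items":{"type":"array"}},"squeeze":{"type":"number"}},"required":["plan"]}

```bash
mkdir -p pics
cat > h.py <<'E'
import numpy as np,cv2
from rig import get_obs,camera
from scipy.spatial.transform import Rotation as Ro
def tool():
    o=get_obs();q=o['orientation'];T=np.eye(4);T[:3,:3]=Ro.from_quat([q[1],q[2],q[3],q[0]]).as_matrix();T[:3,3]=o['tcp_pos'];return o,T
def cam(name):
    o,T=tool();c=camera(name);h,w=c['img'].shape[:2]
    f=h/2/np.tan(np.radians(c['fovy'])/2);K=np.array([[f,0,c['cx']],[0,f,c['cy']],[0,0,1]])
    if name=='wrist':
        W=T@np.array(c['hand_eye'])
        R=W[:3,:3].T;t=-R@W[:3,3]
    else: R=np.array(c['R']);t=np.array(c['t'])
    return dict(img=c['img'],K=K,d=np.array(c['distortion'],float),R=R,t=t)
def ray(c,p):
    u=cv2.undistortPoints(np.array([[p]],float),c['K'],c['d'])[0,0]
    return -c['R'].T@c['t'],c['R'].T@np.array([u[0],u[1],1])
def onz(c,p,z):
    o,d=ray(c,p);return o+d*(z-o[2])/d[2]
def tri(L):
    A=np.zeros((3,3));b=np.zeros(3);rs=[ray(c,p) for c,p in L]
    for o,d in rs:
        d=d/np.linalg.norm(d);P=np.eye(3)-np.outer(d,d);A+=P;b+=P@o
    x=np.linalg.solve(A,b)
    return x,[np.linalg.norm(np.cross(x-o,d/np.linalg.norm(d))) for o,d in rs]
def proj(c,X):
    return cv2.projectPoints(np.array([X],float),cv2.Rodrigues(c['R'])[0],c['t'],c['K'],c['d'])[0][0,0]
def save(c,n): cv2.imwrite('pics/'+n+'.png',c['img'][:,:,::-1])
import pickle
E
python3 - <<'E'
from h import *
D={}
for n in ['side','top','wrist']:
    D[n]=cam(n);save(D[n],n+'0');print(n,D[n]['K'][0,0],D[n]['d'],-D[n]['R'].T@D[n]['t'])
pickle.dump(D,open('D0.pkl','wb'))
o=get_obs();print(o)
E
```

```text
side 370.5865439500063 [-0.08488687  0.          0.          0.          0.        ] [ 0.46654483 -0.57973488  0.62498337]
top 361.9308109508408 [-0.08033392  0.          0.          0.          0.        ] [0.45181602 0.0110433  0.8970154 ]
wrist 297.310234476054 [-0.05414188  0.          0.          0.          0.        ] [0.07738811 0.62429478 0.38313825]
{'time': 0.15, 'qpos': array([ 1.20588672e+00,  2.21065199e-01,  1.52733514e+00, -8.27377773e-07,
        1.39470555e+00, -1.26109487e-01]), 'qd': array([ 2.52260192e-04, -2.73251252e-03, -3.97976551e-03,  6.57526677e-04,
        1.46315605e-05,  6.56480523e-04]), 'joint_efforts': array([-7.42704560e-05, -4.95192003e+01, -3.87881112e+01,  6.97854627e-02,
        5.30212896e-02, -5.63531216e-05]), 'tcp_pos': array([0.14766547, 0.60679075, 0.20468302]), 'orientation': array([-1.83502243e-04,  1.19116454e-01,  9.92880002e-01, -7.34031893e-04]), 'ft_force': array([ 0.42765043,  0.48328504, -0.09452537]), 'torque': array([-0.04546907,  0.04655174,  0.00343036]), 'finger_gap': 0.08694918585926409}
```

View pics/side0.png

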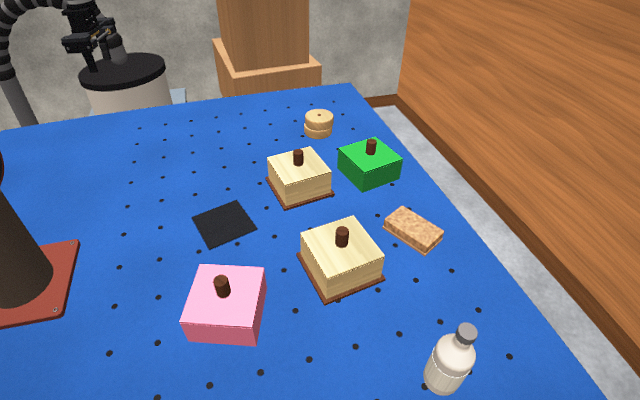

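View pics/top0.png

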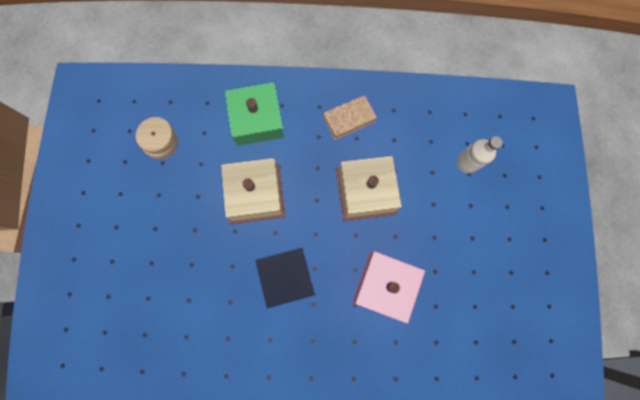

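View pics/wrist0.png

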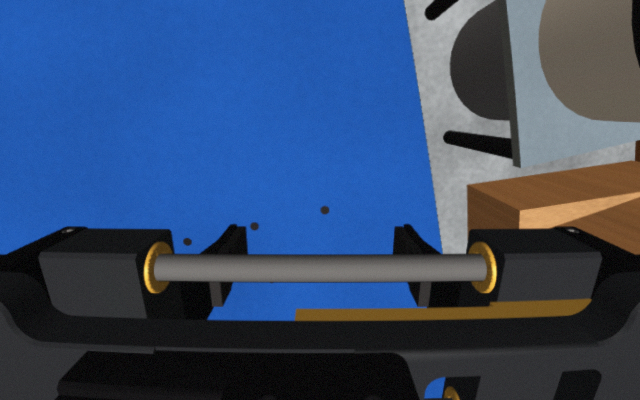

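The side view shows plain boxes with knobs at about (298,158) and (342,237), and the pad at (225,223). In the top view the knobs are at (249,184) and (372,182), and the pad is at (285,277). The pink and green boxes are decoys.

Run:
```python
from h import *
D=pickle.load(open('D0.pkl','rb'))
def blob(c,p,mask,r=30):
    m=np.zeros(mask.shape,np.uint8);x,y=p
    m[y-r:y+r,x-r:x+r]=mask[y-r:y+r,x-r:x+r]
    n,l,s,ce=cv2.connectedComponentsWithStats(m)
    i=1+np.argmax([s[j,4] if 1 else 0 for j in range(1,n)])
    cn=cv2.findContours((l==i).astype(np.uint8),cv2.RETR_EXTERNAL,cv2.CHAIN_APPROX_NONE)[0][0]
    return ce[i],s[i],cv2.minAreaRect(cn)
def dark(c): return (c['img'].max(2)<100).astype(np.uint8)
for nm,ps,pt in [('L',(298,158),(249,184)),('R',(342,237),(372,182))]:
    a=blob(D['side'],ps,dark(D['side']),14);b=blob(D['top'],pt,dark(D['top']),12)
    print(nm,a,b);print(tri([(D['side'],a[0]),(D['top'],b[0])]))
# pad
bl=lambda c:(c['img'].max(2)<75).astype(np.uint8)
a=blob(D['side'],(225,223),bl(D['side']),45);b=blob(D['top'],(285,277),bl(D['top']),40)
print(a,b);print(tri([(D['side'],a[2][0]),(D['top'],b[2][0])]))
c=D['top'];Q=np.array([onz(c,p,.006) for p in cv2.boxPoints(b[2])]);print(Q,Q.mean(0))
c=D['side'];print(onz(c,a[0],.006))
# pic
for n,p in (('side',(150,100)),('top',(200,60))):
  im=D[n]['img'][p[1]:p[1]+200,p[0]:p[0]+260,::-1];cv2.imwrite('pics/z_%s.png'%n,cv2.resize(im,None,fx=3,fy=3,interpolation=2))
```

```text
L (array([298.06862745, 159.26470588]), array([294, 152,   9,  14, 102], dtype=int32), ((298.0, 158.5), (13.0, 8.0), 90.0)) (array([250.95, 187.55]), array([247, 184,   7,   7,  20], dtype=int32), ((250.75, 187.74998474121094), (3.5355336666107178, 7.071067810058594), 45.0))
(array([0.6338367 , 0.14899427, 0.09508092]), [np.float64(0.002606367321645733), np.float64(0.0026063673216456225)])
R (array([341.68493151, 239.73287671]), array([336, 231,  13,  16, 146], dtype=int32), ((342.0, 238.5), (15.0, 12.0), 90.0)) (array([370.        , 184.95238095]), array([367, 182,   7,   6,  21], dtype=int32), ((369.73529052734375, 184.941162109375), (6.6884446144104, 3.2584729194641113), 30.963754653930664))
(array([ 0.65242985, -0.1236342 ,  0.08534834]), [np.float64(0.0032015964719074473), np.float64(0.003201596471907423)])
(array([223.23780146, 223.92428491]), array([ 192,  200,   65,   50, 1783], dtype=int32), ((223.97413635253906, 222.9396514892578), (36.371891021728516, 54.8860969543457), 66.80140686035156)) (array([284.44434137, 277.58024119]), array([ 257,  250,   56,   56, 2156], dtype=int32), ((284.3823547363281, 277.5294189453125), (46.80937194824219, 46.566837310791016), 75.96376037597656))
(array([0.43300786, 0.07052005, 0.00459767]), [np.float64(0.0010420193805875555), np.float64(0.0010420193805875616)])
[[0.47057968 0.14060686 0.006     ]
 [0.50123803 0.03217304 0.006     ]
 [0.39358712 0.00107915 0.006     ]
 [0.3642798  0.10775455 0.006     ]] [0.43242116 0.0704034  0.006     ]
[0.43211952 0.06623407 0.006     ]
```

View pics/z_side.png

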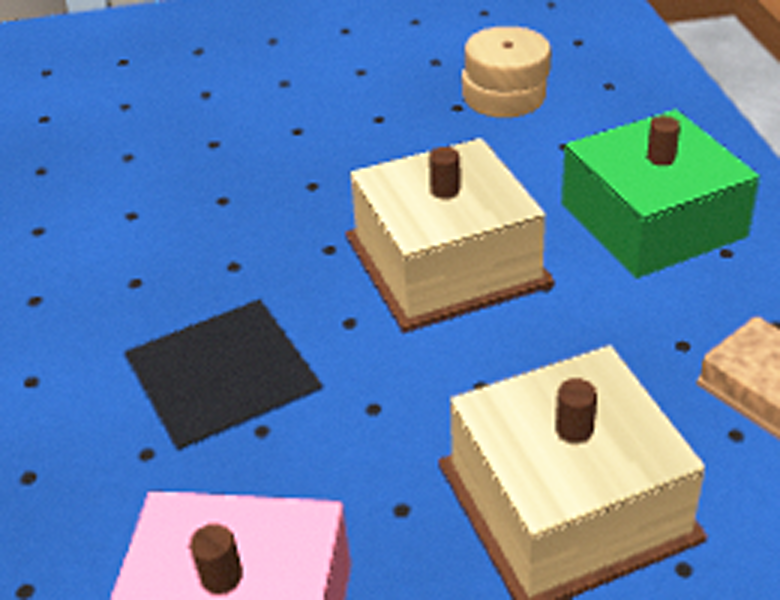

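View pics/z_top.png

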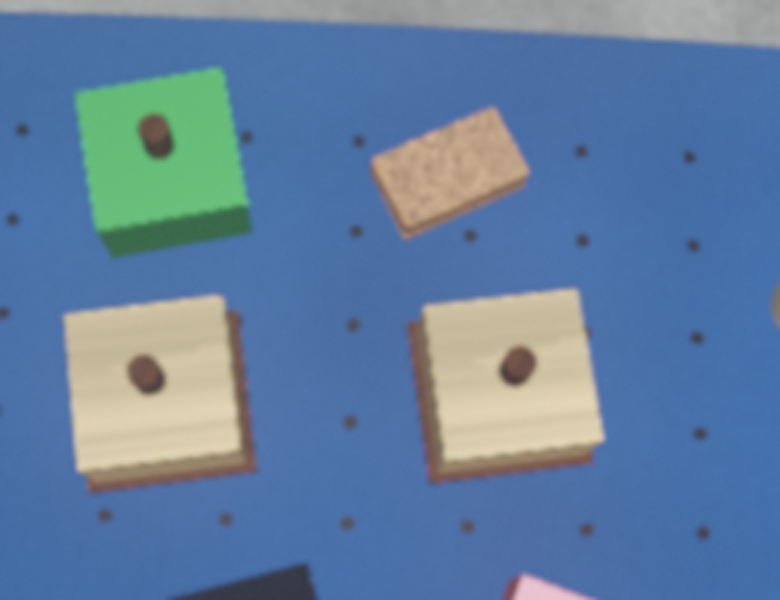

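```bash
cat >> h.py <<'E'
def knob(c,p,r=15,th=150):
    I=c['img'].astype(int);x,y=map(int,p)
    m0=((I.max(2)<th)&(I[:,:,0]>I[:,:,2]+4)).astype(np.uint8);m=np.zeros_like(m0)
    m[y-r:y+r,x-r:x+r]=m0[y-r:y+r,x-r:x+r]
    n,l,s,ce=cv2.connectedComponentsWithStats(m)
    i=1+np.argmax(s[1:,4]);return ce[i],s[i]
E
python3 - <<'E'
from h import *
D=pickle.load(open('D0.pkl','rb'))
for nm,ps,pt in [('L',(298,158),(249,184)),('R',(342,237),(372,182))]:
    for th in (130,150):
        a=knob(D['side'],ps,14,th);b=knob(D['top'],pt,12,th)
        print(nm,a,b,tri([(D['side'],a[0]),(D['top'],b[0])]))
c=D['top'];I=c['img'].astype(int)
m=((I[:,:,0]>165)&(I[:,:,2]<I[:,:,0]-10)&(I[:,:,1]>I[:,:,2]+5)).astype(np.uint8)
for p in [(251,190),(369,186)]:
    k=np.zeros_like(m);k[p[1]-38:p[1]+38,p[0]-38:p[0]+38]=m[p[1]-38:p[1]+38,p[0]-38:p[0]+38]
    cn=max(cv2.findContours(k,0,1)[0],key=cv2.contourArea);r=cv2.minAreaRect(cn);print(r)
    q=np.array([onz(c,x,.076) for x in cv2.boxPoints(r)]);print(q.mean(0),np.linalg.norm(q-np.roll(q,1,0),axis=1),np.degrees(np.arctan2(*(q[1]-q[0])[1::-1])))
E
```

```text
L (array([297.8630137 , 157.26027397]), array([293, 149,  10,  17, 146], dtype=int32)) (array([248.61386139, 184.67326733]), array([243, 179,  12,  12, 101], dtype=int32)) (array([0.63719091, 0.15437073, 0.09765729]), [np.float64(0.00011513902804534814), np.float64(0.00011513902804552694)])
L (array([297.80625, 157.19375]), array([293, 149,  11,  17, 160], dtype=int32)) (array([248.41880342, 184.58974359]), array([243, 179,  12,  13, 117], dtype=int32)) (array([0.6372753 , 0.15484548, 0.09756054]), [np.float64(1.3014492144529417e-06), np.float64(1.3014492144892189e-06)])
R (array([341.60251046, 236.61506276]), array([335, 227,  14,  21, 239], dtype=int32)) (array([371.95918367, 181.75510204]), array([367, 176,  11,  12,  98], dtype=int32)) (array([ 0.65401325, -0.12572222,  0.09733725]), [np.float64(7.968155810546475e-05), np.float64(7.968155810550627e-05)])
R (array([341.47808765, 236.70916335]), array([335, 226,  14,  22, 251], dtype=int32)) (array([371.96491228, 181.90350877]), array([366, 176,  12,  13, 114], dtype=int32)) (array([ 0.65372724, -0.12576432,  0.09718793]), [np.float64(0.00010493327533539694), np.float64(0.00010493327533548887)])
((249.998291015625, 187.73550415039062), (52.87066650390625, 54.38959884643555), 83.2901611328125)
[0.63587192 0.15474396 0.076     ] [0.12599534 0.12745056 0.1264827  0.1238057 ] -80.99864062951114
((370.60601806640625, 184.76307678222656), (53.01884460449219, 52.936302185058594), 82.09283447265625)
[ 0.65294235 -0.12653503  0.076     ] [0.12651945 0.12802588 0.12834198 0.12435633] -79.51555687033122
```

Call:
play_rows(
  plan=[
    [[-0.044, -0.0245, 0], [0, 0, 0], 1],
    [[-0.044, -0.0245, 0], [0, 0, 0], 1],
    [[-0.044, -0.0245, 0], [0, 0, 0], 1],
    [[-0.044, -0.0245, 0], [0, 0, 0], 1],
    [[-0.044, -0.0245, 0], [0, 0, 0], 1],
    [[-0.044, -0.0245, 0], [0, 0, 0], 1],
    [[-0.044, -0.0245, 0], [0, 0, 0], 1],
    [[-0.044, -0.0245, 0], [0, 0, 0], 1],
    [[-0.044, -0.0245, 0], [0, 0, 0], 1],
    [[-0.044, -0.0245, 0], [0, 0, 0], 1],
    [[-0.044, -0.0245, 0], [0, 0, 0], 1],
    [[0, 0, 0], [0, 0, 0], 1],
  ],
)

```text
time: 1.35
tcp_pos: [0.5551, 0.2287, 0.205]
orientation: [0.001, 0.122, 0.993, -0.001]
ft_force: [0.3, 0.2, -0.9]
finger_gap: 0.0867
```

```bash
cat >> h.py <<'E'
def delta(target):
    o,T=tool();d=T[:3,:3].T@(np.array(target)-T[:3,3]);print('tcp',o['tcp_pos'].round(4),'gap',round(o['finger_gap'],4),'tool d',d.round(4),'q',o['qpos'].round(2));return d
E
python3 - <<'E'
from h import *
c=cam('wrist');save(c,'w1');pickle.dump(c,open('w1.pkl','wb'))
print(proj(c,[.637,.155,.0965]),proj(c,[.637,.155,.114]));delta([.637,.155,.2])
E
```

```text
[272.58023867 276.3925102 ] [269.97555683 285.25009949]
tcp [0.553  0.231  0.2048] gap 0.0872 tool d [-0.0998 -0.0535  0.0048] q [ 0.26  0.16  1.6  -0.    1.39 -1.06]
```

View pics/w1.png

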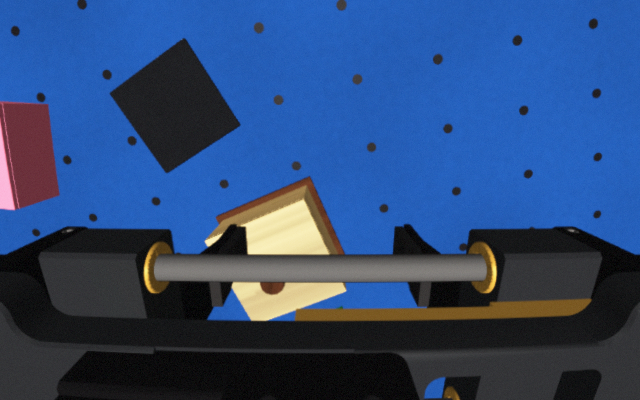

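The wrist view shows the left cover's knob at (272,285), where the projection predicts it, and the pad centred near (175,106). I'll go over the knob next.

Call:
play_rows(
  plan=[
    [[-0.033, -0.018, 0], [0, 0, 0], 1],
    [[-0.033, -0.018, 0], [0, 0, 0], 1],
    [[-0.033, -0.018, 0.005], [0, 0, 0], 1],
    [[0, 0, 0.02], [0, 0, 0], 1],
    [[0, 0, 0.02], [0, 0, 0], 1],
    [[0, 0, 0.02], [0, 0, 0], 1],
    [[0, 0, 0], [0, 0, 0], 1],
    [[0, 0, 0], [0, 0, 0], 1],
  ],
)

```text
time: 2.2
tcp_pos: [0.634, 0.1587, 0.1404]
orientation: [-0.001, 0.119, 0.993, -0.0]
ft_force: [0.5, 0.5, 0.3]
finger_gap: 0.0868
```

Run:
```python
from h import *
c=cam('wrist');save(c,'w2');s=cam('side');t=cam('top')
cv2.imwrite('pics/s2.png',cv2.resize(s['img'][90:290,180:440,::-1],None,fx=3,fy=3))
print(proj(c,[.637,.155,.0965]));
for i in range(3): delta([.637,.155,.09])
for n,p in (('side',(220,220)),('top',(285,277))):
  pass
w=pickle.load(open('w1.pkl','rb'));L=[]
for c in (w,s,t):
  m=(c['img'].max(2)<75).astype(np.uint8);
  if c is w: m[200:]=0
  for cn in cv2.findContours(m,0,1)[0]:
    r=cv2.minAreaRect(cn)
    if cv2.contourArea(cn)>1200 and np.hypot(*(np.array(r[0])-proj(c,[.4325,.07,.006])))<20:
      a=cv2.approxPolyDP(cn,6,True)[:,0].astype(float);print(a.tolist());
      if len(a)==4:
        q=np.array([onz(c,p,.006) for p in a]);print(q.mean(0),np.linalg.norm(q-np.roll(q,1,0),axis=1));M=cv2.moments(cn);L.append((c,(M['m10']/M['m00'],M['m01']/M['m00'])))
if len(L)>1:print(tri(L))
```

```text
[316.20351816 214.68692895]
tcp [0.6356 0.1584 0.1424] gap 0.087 tool d [-0.002  -0.003   0.0524] q [ 0.12  0.34  1.51  0.    1.3  -1.21]
tcp [0.6356 0.1584 0.1424] gap 0.087 tool d [-0.002  -0.003   0.0524] q [ 0.12  0.34  1.51  0.    1.3  -1.21]
tcp [0.6356 0.1584 0.1424] gap 0.087 tool d [-0.002  -0.003   0.0524] q [ 0.12  0.34  1.51  0.    1.3  -1.21]
[[184.0, 39.0], [110.0, 93.0], [165.0, 171.0], [239.0, 125.0]]
[0.43241057 0.07195252 0.006     ] [0.11677701 0.11712211 0.11515119 0.117287  ]
[[236.0, 200.0], [192.0, 217.0], [209.0, 249.0], [256.0, 229.0]]
[0.43270542 0.06969153 0.006     ] [0.11844518 0.11500605 0.11820791 0.11458801]
(array([0.43076351, 0.07181232, 0.00082774]), [np.float64(0.0011630538280046829), np.float64(0.001163053828004654)])
```

View pics/s2.png

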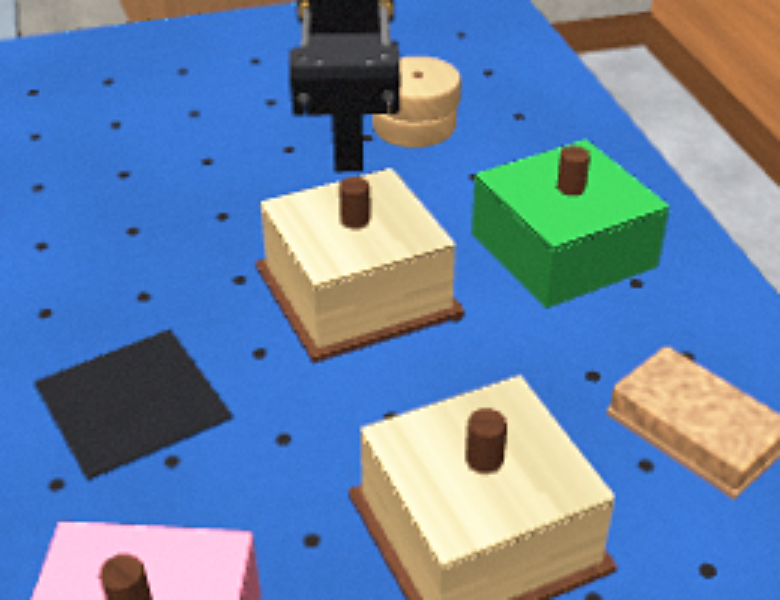

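View pics/w2.png

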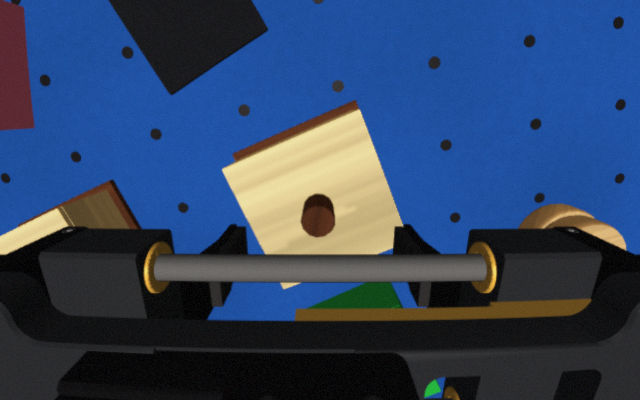

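The knob lies between the open jaws at wrist pixel (318,215), against a predicted (316,215). I'll descend and grip.

Call:
play_rows(
  plan=[
    [[-0.002, -0.003, 0.015], [0, 0, 0], 1],
    [[0, 0, 0.015], [0, 0, 0], 1],
    [[0, 0, 0.012], [0, 0, 0], 1],
    [[0, 0, 0.008], [0, 0, 0], 1],
    [[0, 0, 0], [0, 0, 0], 1],
    [[0, 0, 0], [0, 0, 0], 0.2],
    [[0, 0, 0], [0, 0, 0], 0.2],
    [[0, 0, 0], [0, 0, 0], 0],
    [[0, 0, 0], [0, 0, 0], 0],
    [[0, 0, 0], [0, 0, 0], 0],
  ],
  squeeze=25,
)

```text
time: 3.35
tcp_pos: [0.6363, 0.1544, 0.091]
orientation: [0.0, 0.119, 0.993, 0.0]
ft_force: [0.9, 0.5, 0.6]
finger_gap: 0.0552
```

Call:
play_rows(
  plan=[
    [[0, 0, 0], [0, 0, 0], 0],
    [[0, 0, 0], [0, 0, 0], 0],
    [[0, 0, 0], [0, 0, 0], 0],
    [[0, 0, 0], [0, 0, 0], 0],
    [[0, 0, 0], [0, 0, 0], 0],
    [[0, 0, 0], [0, 0, 0], 0],
  ],
)

```text
time: 3.95
tcp_pos: [0.6361, 0.1546, 0.0905]
orientation: [0.0, 0.119, 0.993, 0.0]
ft_force: [0.3, 2.2, -0.1]
finger_gap: 0.0243
```

Call:
play_rows(
  plan=[
    [[0, 0, 0], [0, 0, 0], 0],
    [[0, 0, -0.005], [0, 0, 0], 0],
    [[0, 0, -0.01], [0, 0, 0], 0],
    [[0, 0, -0.015], [0, 0, 0], 0],
    [[0, 0, -0.02], [0, 0, 0], 0],
    [[0, 0, -0.02], [0, 0, 0], 0],
    [[0, 0, -0.02], [0, 0, 0], 0],
    [[0, 0, -0.01], [0, 0, 0], 0],
    [[0, 0, 0], [0, 0, 0], 0],
  ],
)

```text
time: 4.85
tcp_pos: [0.6376, 0.1545, 0.1937]
orientation: [0.002, 0.119, 0.993, 0.001]
ft_force: [1.1, 0.6, -2.4]
finger_gap: 0.0247
```

Run:
```python
from h import *
s=cam('side');cv2.imwrite('pics/s3.png',cv2.resize(s['img'][90:290,180:440,::-1],None,fx=3,fy=3))
print(get_obs()['ft_force']);delta([.46,.31,.19])
```

```text
[-0.9645353   0.0052399  -2.44783956]
tcp [0.6367 0.1543 0.1918] gap 0.0245 tool d [0.2085 0.1094 0.0014] q [ 0.12  0.3   1.46 -0.    1.38 -1.21]
```

View pics/s3.png

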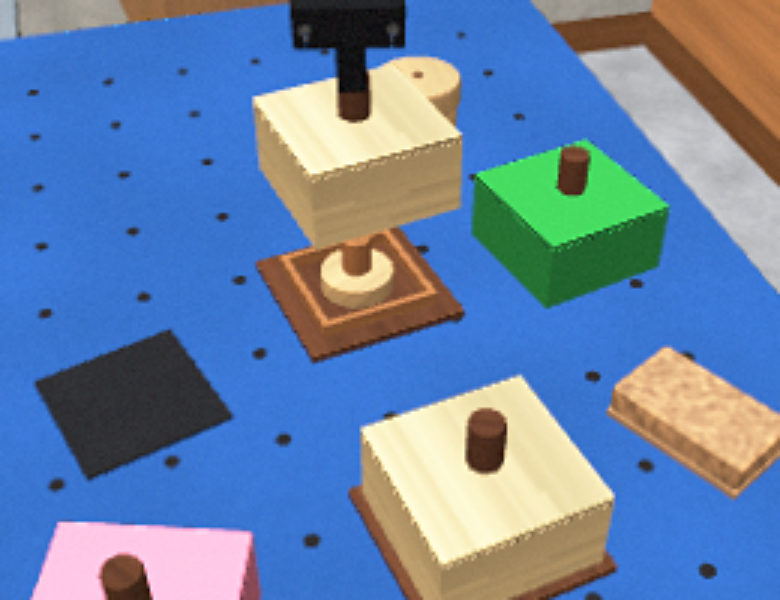

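The first cover lifted was the right one: the left box holds the round wheel. I'll carry the cover to the free table.

Call:
play_rows(
  plan=[
    [[0.01, 0.005, 0], [0, 0, 0], 0],
    [[0.025, 0.013, 0], [0, 0, 0], 0],
    [[0.03, 0.016, 0], [0, 0, 0], 0],
    [[0.035, 0.018, 0], [0, 0, 0], 0],
    [[0.035, 0.018, 0], [0, 0, 0], 0],
    [[0.035, 0.018, 0], [0, 0, 0], 0],
    [[0.025, 0.013, 0], [0, 0, 0], 0],
    [[0.013, 0.008, 0.01], [0, 0, 0], 0],
    [[0, 0, 0.025], [0, 0, 0], 0],
    [[0, 0, 0.025], [0, 0, 0], 0],
    [[0, 0, 0.02], [0, 0, 0], 0],
    [[0, 0, 0], [0, 0, 0], 0],
  ],
)

```text
time: 6.1
tcp_pos: [0.4564, 0.3077, 0.1055]
orientation: [-0.004, 0.119, 0.993, -0.003]
ft_force: [-0.4, 0.4, -3.3]
finger_gap: 0.0245
```

Run:
```python
from h import *
s=cam('side');cv2.imwrite('pics/s4.png',cv2.resize(s['img'][60:260,140:400,::-1],None,fx=3,fy=3))
print(get_obs()['ft_force']);delta([.46,.31,.0825])
t=cam('top');cv2.imwrite('pics/t4.png',cv2.resize(t['img'][100:300,130:390,::-1],None,fx=3,fy=3))
```

```text
[-0.05895399 -0.29280603 -2.57422234]
tcp [0.4578 0.3083 0.1077] gap 0.025 tool d [-0.0019  0.0023  0.0252] q [ 0.45  0.14  1.81 -0.    1.2  -0.88]
```

View pics/s4.png

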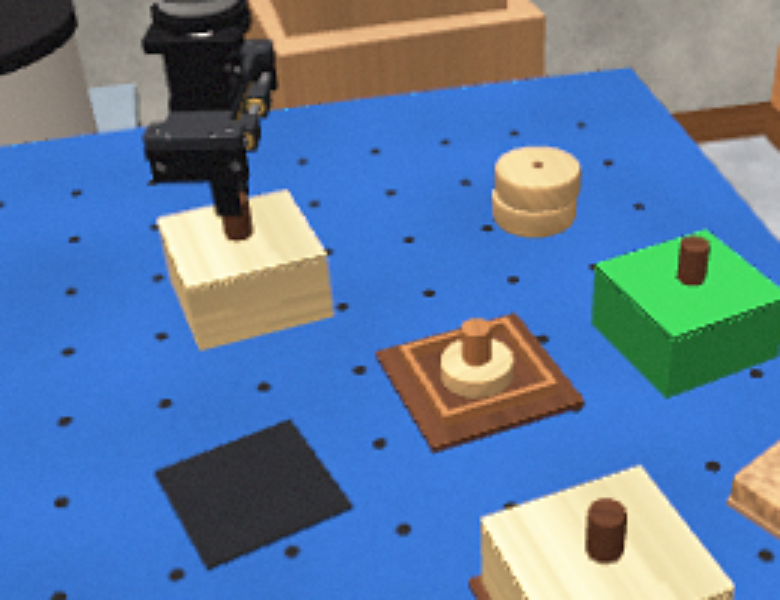

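View pics/t4.png

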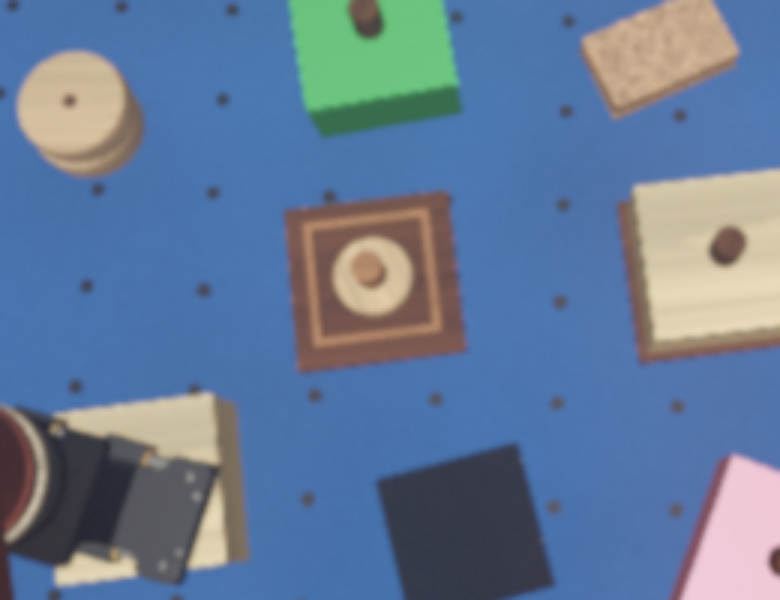

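The cover hangs level over clear table. The wheel stands untouched in its rim, with its stub at about (365,268) in the enlarged top view. I'll lower the cover.

Call:
play_rows(
  plan=[
    [[0, 0, 0.01], [0, 0, 0], 0],
    [[0, 0, 0.008], [0, 0, 0], 0],
    [[0, 0, 0.004], [0, 0, 0], 0],
    [[0, 0, 0.002], [0, 0, 0], 0],
    [[0, 0, 0], [0, 0, 0], 0],
    [[0, 0, 0], [0, 0, 0], 0],
  ],
)

```text
time: 6.8
tcp_pos: [0.46, 0.3095, 0.0868]
orientation: [0.0, 0.119, 0.993, 0.0]
ft_force: [-0.1, -0.2, -3.6]
finger_gap: 0.0245
```

Run:
```python
from h import *
print(get_obs()['ft_force']);delta([.46,.31,.0825])
s=cam('side');t=cam('top');pickle.dump((s,t),open('st5.pkl','wb'))
cv2.imwrite('pics/s5.png',np.vstack([cv2.resize(s['img'][150:230,180:300,::-1],None,fx=5,fy=5,interpolation=2)]))
for c,b in ((s,(265,155,340,215)),(t,(220,160,290,230))):
    I=c['img'].astype(int);x0,y0,x1,y1=b
    for p in [(297,172),(297,180),(252,189),(258,195),(240,180)]:
        if x0<p[0]<x1 and y0<p[1]<y1: print(p,I[p[1],p[0]])
```

```text
[-0.14403958 -0.17639194 -3.56473613]
tcp [0.46   0.3095 0.0868] gap 0.0245 tool d [0.0001 0.0004 0.0043] q [ 0.45  0.17  1.82 -0.    1.15 -0.88]
(297, 172) [140  88  47]
(297, 180) [139  82  48]
(252, 189) [180 137 107]
(258, 195) [211 189 156]
(240, 180) [124  91  82]
```

View pics/s5.png

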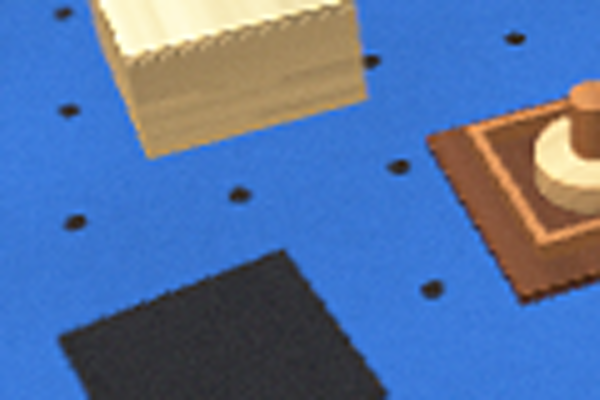

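Call:
play_rows(
  plan=[
    [[0, 0, 0.002], [0, 0, 0], 0],
    [[0, 0, 0.0015], [0, 0, 0], 0],
    [[0, 0, 0.0015], [0, 0, 0], 0],
    [[0, 0, 0], [0, 0, 0], 0],
    [[0, 0, 0], [0, 0, 0], 0],
  ],
)

```text
time: 7.4
tcp_pos: [0.4598, 0.3096, 0.0825]
orientation: [0.0, 0.119, 0.993, 0.0]
ft_force: [-3.8, -2.0, 5.3]
finger_gap: 0.0246
```

Contact is felt (+5 N up), so I'll release and back off upward.

Call:
play_rows(
  plan=[
    [[0, 0, -0.001], [0, 0, 0], 0.15],
    [[0, 0, 0], [0, 0, 0], 0.6],
    [[0, 0, 0], [0, 0, 0], 1],
    [[0, 0, 0], [0, 0, 0], 1],
    [[0, 0, 0], [0, 0, 0], 1],
    [[0, 0, 0], [0, 0, 0], 1],
    [[0, 0, 0], [0, 0, 0], 1],
    [[0, 0, -0.02], [0, 0, 0], 1],
    [[0, 0, -0.03], [0, 0, 0], 1],
    [[0, 0, -0.04], [0, 0, 0], 1],
    [[0, 0, -0.02], [0, 0, 0], 1],
    [[0, 0, 0], [0, 0, 0], 1],
  ],
)

```text
time: 8.6
tcp_pos: [0.4621, 0.3106, 0.1968]
orientation: [0.003, 0.119, 0.993, 0.002]
ft_force: [-0.0, 0.1, 0.0]
finger_gap: 0.0867
```

Run:
```python
from h import *
s=cam('side');t=cam('top');pickle.dump((s,t),open('st6.pkl','wb'));save(s,'s6')
# stub: orange-brown, saturated; disc: pale
def stub(c,b):
    x0,y0,x1,y1=b;H=cv2.cvtColor(c['img'],cv2.COLOR_RGB2HSV)[y0:y1,x0:x1].astype(int)
    return H
cv2.imwrite('pics/z6.png',np.hstack([cv2.resize(s['img'][155:215,262:322,::-1],(400,400),interpolation=2),cv2.resize(t['img'][160:220,222:282,::-1],(400,400),interpolation=2)]))
# pale disc mask
for c,p,nm in ((s,(297,180),'s'),(t,(253,191),'t')):
    I=c['img'].astype(int);x,y=p;r=22
    sub=I[y-r:y+r,x-r:x+r]
    pale=((sub.min(2)>110)&(sub[:,:,0]>165)).astype(np.uint8)
    n,l,st,ce=cv2.connectedComponentsWithStats(pale);
    for i in range(1,n):
        if st[i,4]>20: print(nm,'pale',st[i],ce[i]+[x-r,y-r])
    if nm=='t':
        cn=max(cv2.findContours(pale,0,1)[0],key=cv2.contourArea);e=cv2.minEnclosingCircle(cn);print(e);q=np.array(e[0])+[x-r,y-r];print('disc@.028',onz(c,q,.028),'r mm',e[1]*.87/c['K'][0,0])
X=[.637,.155,.0565];print(proj(s,X),proj(t,X))
delta([.46,.31,.19])
```

```text
s pale [ 12  15  24  15 203] [298.58128079 180.93103448]
t pale [ 10  10  26  26 445] [253.83146067 191.82696629]
((22.75, 22.5), 13.050483703613281)
disc@.028 [0.63651445 0.15316448 0.028     ] r mm 0.03137041798766809
[298.0723711  170.46409118] [251.18834288 188.71297732]
tcp [0.4598 0.3094 0.1923] gap 0.0868 tool d [-0.0001  0.0006  0.0023] q [ 0.45  0.06  1.73 -0.    1.35 -0.88]
```

View pics/z6.png

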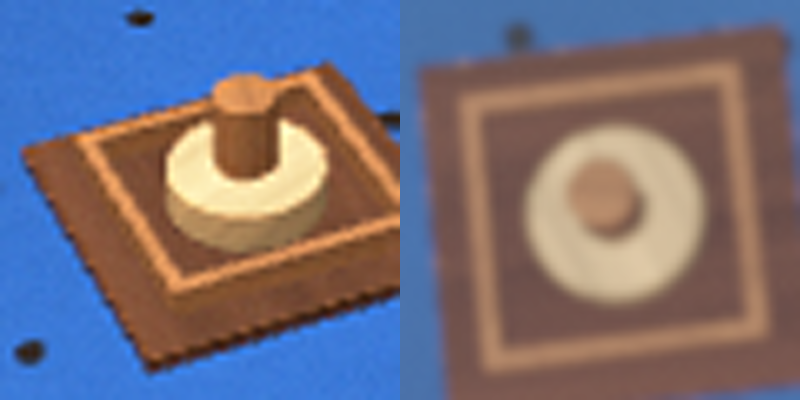

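View pics/s6.png

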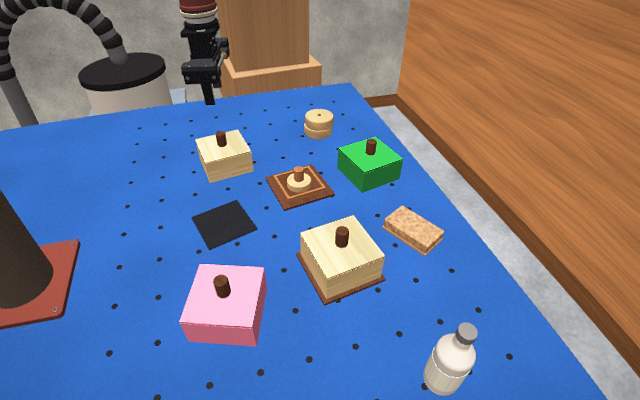

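The released cover stands on the table at about (224,155). The round wheel's stub top is at about (298,168.7) in the side view and (251.5,188) in the top view. I'll triangulate it.

Run:
```python
from h import *
s,t=pickle.load(open('st6.pkl','rb'))
x=tri([(s,(298.0,168.7)),(t,(251.5,188.0))]);print(x)
k=knob(s,(221,138),14,150);k2=knob(t,proj(t,[.46,.31,.087]),14,150);print(k,k2,tri([(s,k[0]),(t,k2[0])]))
delta([.6365,.153,.2]);delta([.6365,.153,.11])
```

```text
(array([0.63685362, 0.15318685, 0.06353604]), [np.float64(0.0003295463665598541), np.float64(0.00032954636655954965)])
(array([220.92028986, 138.54347826]), array([216, 131,  11,  16, 138], dtype=int32)) (array([181.37254902, 257.54901961]), array([171, 247,  17,  28,  51], dtype=int32)) (array([0.46531111, 0.28989937, 0.10033345]), [np.float64(0.003822469682638454), np.float64(0.0038224696826385084)])
tcp [0.4598 0.3094 0.1923] gap 0.0868 tool d [-0.2087 -0.1102 -0.0076] q [ 0.45  0.06  1.73 -0.    1.35 -0.88]
tcp [0.4598 0.3094 0.1923] gap 0.0868 tool d [-0.2087 -0.1102  0.0824] q [ 0.45  0.06  1.73 -0.    1.35 -0.88]
```

Call:
play_rows(
  plan=[
    [[-0.02, -0.01, 0], [0, 0, 0], 1],
    [[-0.035, -0.019, 0], [0, 0, 0], 1],
    [[-0.035, -0.019, 0], [0, 0, 0], 1],
    [[-0.035, -0.018, 0], [0, 0, 0], 1],
    [[-0.035, -0.018, 0.01], [0, 0, 0], 1],
    [[-0.03, -0.016, 0.02], [0, 0, 0], 1],
    [[-0.0185, -0.01, 0.02], [0, 0, 0], 1],
    [[0, 0, 0.015], [0, 0, 0], 1],
    [[0, 0, 0], [0, 0, 0], 1],
    [[0, 0, 0], [0, 0, 0], 1],
  ],
)

```text
time: 9.7
tcp_pos: [0.6348, 0.154, 0.1262]
orientation: [-0.001, 0.119, 0.993, -0.0]
ft_force: [0.2, 0.5, -0.0]
finger_gap: 0.0871
```

Run:
```python
from h import *
c=cam('wrist');save(c,'w7');pickle.dump(c,open('w7.pkl','wb'))
print(proj(c,[.6367,.1532,.062]),proj(c,[.6367,.1532,.028]));d=delta([.6367,.1532,.052])
s,t=pickle.load(open('st6.pkl','rb'))
k=knob(s,(221,138),14,150)
# knob top-view crop now unobstructed
t=cam('top');cv2.imwrite('pics/t7.png',cv2.resize(t['img'][215:295,140:240,::-1],None,fx=5,fy=5))
k2=knob(t,proj(t,[.46,.31,.087]),14,150);print(k2,tri([(s,k[0]),(t,k2[0])]))
```

```text
[319.60775387 205.1273002 ] [319.6984475  194.85743231]
tcp [0.6357 0.1543 0.1276] gap 0.087 tool d [-0.0013 -0.0008  0.0756] q [ 0.12  0.35  1.52  0.    1.27 -1.22]
(array([175.7029703 , 248.95049505]), array([160, 247,  28,  10, 101], dtype=int32)) (array([0.47450163, 0.30682527, 0.09106511]), [np.float64(0.013140852874964044), np.float64(0.01314085287496406)])
```

View pics/w7.png

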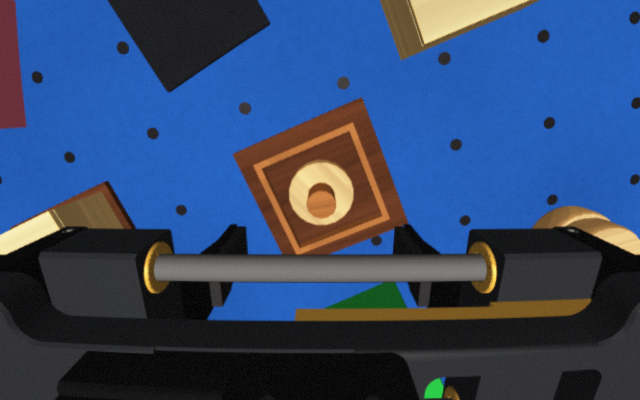

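The stub top is at wrist pixel (321,205), against a predicted (320,205). It sits centred between the jaws, so I'll descend and grip.

Call:
play_rows(
  plan=[
    [[-0.001, -0.001, 0.02], [0, 0, 0], 1],
    [[0, 0, 0.025], [0, 0, 0], 1],
    [[0, 0, 0.02], [0, 0, 0], 1],
    [[0, 0, 0.013], [0, 0, 0], 1],
    [[0, 0, 0.007], [0, 0, 0], 1],
    [[0, 0, 0], [0, 0, 0], 1],
    [[0, 0, 0], [0, 0, 0], 1],
  ],
)

```text
time: 10.5
tcp_pos: [0.6379, 0.1523, 0.0438]
orientation: [0.001, 0.119, 0.993, 0.0]
ft_force: [0.4, 0.3, -0.5]
finger_gap: 0.0871
```

Run:
```python
from h import *
c=cam('wrist');save(c,'w8');print(proj(c,[.6367,.1532,.062]));d=delta([.6367,.1532,.042])
```

```text
[320.76113645 240.77876853]
tcp [0.6381 0.1523 0.044 ] gap 0.0871 tool d [0.0016 0.0006 0.002 ] q [ 0.11  0.44  1.56 -0.    1.13 -1.22]
```

View pics/w8.png

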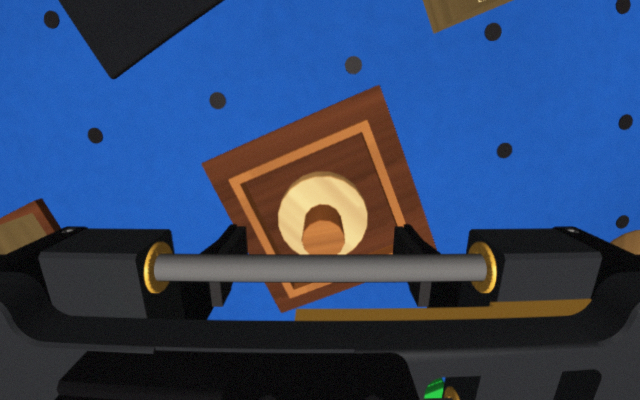

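View pics/t7.png

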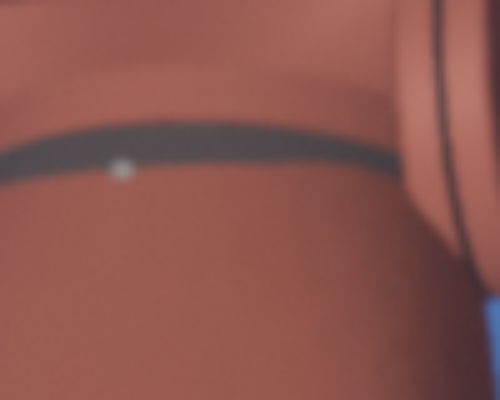

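The stub is at (322,238), centred between the fingers. The top camera's view of the set-down cover is blocked by the arm, so that position estimate was not valid and I'll recheck it later. Closing now.

Call:
play_rows(
  plan=[
    [[0.001, 0, 0.001], [0, 0, 0], 0.4],
    [[0, 0, 0], [0, 0, 0], 0.2],
    [[0, 0, 0], [0, 0, 0], 0],
    [[0, 0, 0], [0, 0, 0], 0],
    [[0, 0, 0], [0, 0, 0], 0],
    [[0, 0, 0], [0, 0, 0], 0],
    [[0, 0, 0], [0, 0, 0], 0],
    [[0, 0, 0], [0, 0, 0], 0],
    [[0, 0, 0], [0, 0, 0], 0],
    [[0, 0, 0], [0, 0, 0], 0],
    [[0, 0, 0], [0, 0, 0], 0],
    [[0, 0, 0], [0, 0, 0], 0],
  ],
  squeeze=20,
)

```text
time: 11.75
tcp_pos: [0.6361, 0.1523, 0.0415]
orientation: [-0.0, 0.119, 0.993, 0.0]
ft_force: [0.3, -0.4, -1.0]
finger_gap: 0.0246
```

Call:
play_rows(
  plan=[
    [[0, 0, -0.005], [0, 0, 0], 0],
    [[0, 0, -0.01], [0, 0, 0], 0],
    [[0, 0, -0.02], [0, 0, 0], 0],
    [[0, 0, -0.02], [0, 0, 0], 0],
    [[0, 0, -0.01], [0, 0, 0], 0],
    [[0, 0, 0], [0, 0, 0], 0],
    [[0, 0, 0], [0, 0, 0], 0],
  ],
)

```text
time: 12.45
tcp_pos: [0.6359, 0.1522, 0.1063]
orientation: [-0.0, 0.119, 0.993, -0.0]
ft_force: [-0.6, 0.0, -2.3]
finger_gap: 0.0244
```

Run:
```python
from h import *
c=cam('wrist');save(c,'w9');s=cam('side');cv2.imwrite('pics/s9.png',cv2.resize(s['img'][90:290,180:440,::-1],None,fx=3,fy=3))
delta([.4325,.0705,.1])
```

```text
tcp [0.6352 0.1521 0.1052] gap 0.0244 tool d [ 0.1776 -0.1273  0.0056] q [ 0.11  0.37  1.54 -0.    1.24 -1.22]
```

View pics/s9.png

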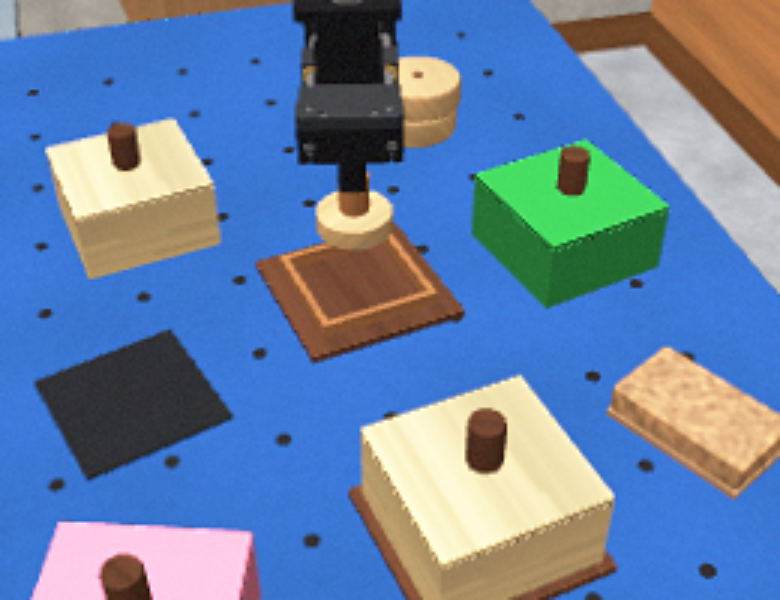

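The wheel hangs level in the grip and the base is empty. I'll carry it to the pad.

Call:
play_rows(
  plan=[
    [[0.01, -0.007, 0], [0, 0, 0], 0],
    [[0.022, -0.016, 0], [0, 0, 0], 0],
    [[0.03, -0.0215, 0], [0, 0, 0], 0],
    [[0.03, -0.0215, 0], [0, 0, 0], 0],
    [[0.03, -0.0215, 0], [0, 0, 0], 0],
    [[0.028, -0.02, 0], [0, 0, 0], 0],
    [[0.018, -0.013, 0], [0, 0, 0], 0],
    [[0.0095, -0.007, 0.01], [0, 0, 0], 0],
    [[0, 0, 0.02], [0, 0, 0], 0],
    [[0, 0, 0.01], [0, 0, 0], 0],
    [[0, 0, 0], [0, 0, 0], 0],
    [[0, 0, 0], [0, 0, 0], 0],
  ],
)

```text
time: 13.75
tcp_pos: [0.4334, 0.0705, 0.0664]
orientation: [-0.001, 0.119, 0.993, -0.0]
ft_force: [0.7, 0.4, -1.0]
finger_gap: 0.0241
```

Run:
```python
from h import *
c=cam('wrist');save(c,'w10');s=cam('side');cv2.imwrite('pics/s10.png',cv2.resize(s['img'][120:270,150:350,::-1],None,fx=4,fy=4))
delta([.4325,.0705,.0395]);print(get_obs()['ft_force'])
```

```text
tcp [0.4342 0.0705 0.0671] gap 0.0247 tool d [ 0.0017 -0.0004  0.0276] q [-0.02 -0.08  2.12  0.    1.1  -1.35]
[-0.08462667  0.55659144 -0.34076111]
```

View pics/s10.png

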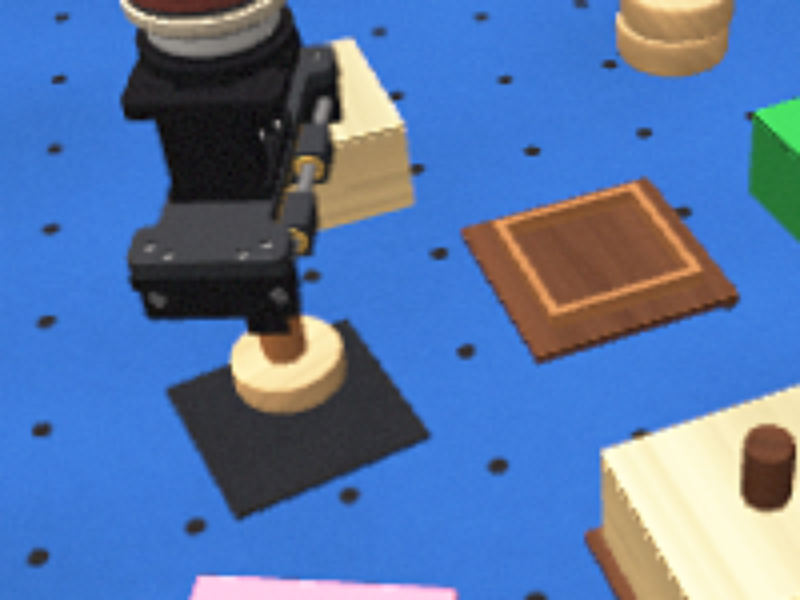

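View pics/w10.png

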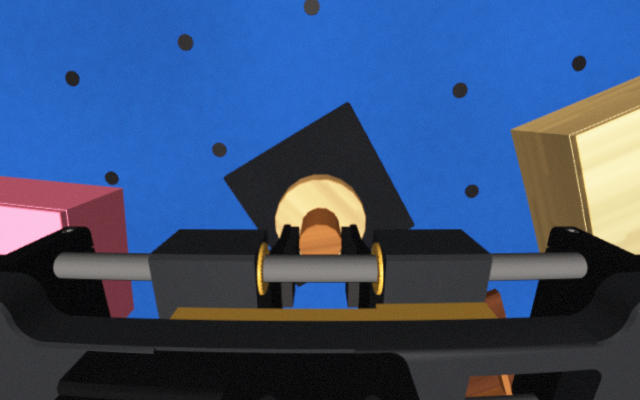

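The wheel is above the pad. I'll lower it the last 28 mm.

Call:
play_rows(
  plan=[
    [[0.001, 0, 0.01], [0, 0, 0], 0],
    [[0, 0, 0.009], [0, 0, 0], 0],
    [[0, 0, 0.004], [0, 0, 0], 0],
    [[0, 0, 0.002], [0, 0, 0], 0],
    [[0, 0, 0], [0, 0, 0], 0],
    [[0, 0, 0.0015], [0, 0, 0], 0],
    [[0, 0, 0.001], [0, 0, 0], 0],
    [[0, 0, 0], [0, 0, 0], 0],
    [[0, 0, 0], [0, 0, 0], 0],
  ],
)

```text
time: 14.75
tcp_pos: [0.4329, 0.0707, 0.0394]
orientation: [0.0, 0.119, 0.993, 0.0]
ft_force: [0.8, 1.3, 1.1]
finger_gap: 0.0244
```

Call:
play_rows(
  plan=[
    [[0, 0, 0.0007], [0, 0, 0], 0],
    [[0, 0, 0], [0, 0, 0], 0],
    [[0, 0, 0], [0, 0, 0], 0.15],
    [[0, 0, 0], [0, 0, 0], 0.4],
    [[0, 0, 0], [0, 0, 0], 0.8],
    [[0, 0, 0], [0, 0, 0], 1],
    [[0, 0, 0], [0, 0, 0], 1],
    [[0, 0, 0], [0, 0, 0], 1],
    [[0, 0, 0], [0, 0, 0], 1],
    [[0, 0, 0], [0, 0, 0], 1],
  ],
)

```text
time: 15.75
tcp_pos: [0.4325, 0.0706, 0.0383]
orientation: [-0.0, 0.119, 0.993, -0.0]
ft_force: [0.2, -0.0, -0.2]
finger_gap: 0.0724
```

Run:
```python
from h import *
c=cam('wrist');save(c,'w11');delta([.4325,.0705,.0395]);print(get_obs()['ft_force'])
```

```text
tcp [0.4325 0.0706 0.0383] gap 0.0764 tool d [-0.     -0.0001 -0.0012] q [-0.02 -0.03  2.14 -0.    1.04 -1.35]
[-0.43069676  0.16452767 -0.19179111]
```

View pics/w11.png

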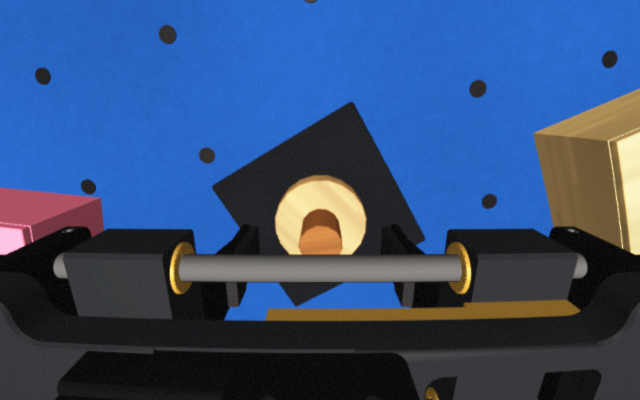

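Call:
play_rows(
  plan=[
    [[0, 0, -0.01], [0, 0, 0], 1],
    [[0, 0, -0.025], [0, 0, 0], 1],
    [[0, 0, -0.04], [0, 0, 0], 1],
    [[0, 0, -0.045], [0, 0, 0], 1],
    [[0, 0, -0.045], [0, 0, 0], 1],
    [[0, 0, -0.035], [0, 0, 0], 1],
    [[0, 0, 0], [0, 0, 0], 1],
  ],
)

```text
time: 16.5
tcp_pos: [0.4359, 0.0706, 0.2454]
orientation: [0.006, 0.119, 0.993, 0.001]
ft_force: [0.6, -0.2, -0.1]
finger_gap: 0.0872
```

Call:
play_rows(
  plan=[
    [[0, 0.03, 0], [0, 0, 0], 1],
    [[0, 0.045, 0], [0, 0, 0], 1],
    [[0, 0.045, 0], [0, 0, 0], 1],
    [[0, 0.045, 0], [0, 0, 0], 1],
    [[0.02, 0.04, 0], [0, 0, 0], 1],
    [[0.03, 0.035, 0], [0, 0, 0], 1],
    [[0.035, 0.03, 0], [0, 0, 0], 1],
    [[0.035, 0.03, 0], [0, 0, 0], 1],
    [[0.035, 0.03, 0], [0, 0, 0], 1],
    [[0.035, 0.03, 0], [0, 0, 0], 1],
    [[0.035, 0.03, 0], [0, 0, 0], 1],
    [[0, 0, 0], [0, 0, 0], 1],
  ],
)

```text
time: 17.7
tcp_pos: [0.302, 0.5061, 0.2378]
orientation: [-0.001, 0.116, 0.993, 0.0]
ft_force: [0.0, -0.8, -0.1]
finger_gap: 0.0872
```

Run:
```python
from h import *
s=cam('side');t=cam('top');save(s,'s12');save(t,'t12');pickle.dump((s,t),open('st12.pkl','wb'));delta([.2,.5,.2])
for X in ([.46,.31,.087],[.654,-.126,.095]):
  a=knob(s,proj(s,X),14,150);b=knob(t,proj(t,X),12,150);print(a,b,tri([(s,a[0]),(t,b[0])]))
for X in ([.4325,.0705,.06],[.4325,.0705,.026]):print(proj(s,X),proj(t,X))
cv2.imwrite('pics/z12.png',np.hstack([cv2.resize(s['img'][190:250,195:255,::-1],(400,400),interpolation=2),cv2.resize(t['img'][245:305,255:315,::-1],(400,400),interpolation=2)]))
for c,p,r in((s,(224,218),22),(t,(285,275),25)):
    x,y=p;sub=c['img'][y-r:y+r,x-r:x+r].astype(int)
    m=((sub[:,:,0]>100)&(sub[:,:,0]>sub[:,:,2]+20)).astype(np.uint8)
    cn=max(cv2.findContours(m,0,1)[0],key=cv2.contourArea);print(cv2.minEnclosingCircle(cn),cv2.boundingRect(cn))
    pale=(m&(sub.min(2)>110)).astype(np.uint8);cn=max(cv2.findContours(pale,0,1)[0],key=cv2.contourArea);e=cv2.minEnclosingCircle(cn);q=np.array(e[0])+[x-r,y-r];print('disc',q,onz(c,q,.026))
```

```text
tcp [0.3051 0.503  0.2377] gap 0.0871 tool d [ 0.1015 -0.0274  0.0378] q [ 0.89  0.11  1.59 -0.    1.44 -0.44]
(array([220.94964029, 138.51079137]), array([216, 131,  11,  16, 139], dtype=int32)) (array([174.83916084, 261.05594406]), array([168, 256,  15,  11, 143], dtype=int32)) (array([0.46132361, 0.30766832, 0.08952247]), [np.float64(0.00015617409966861288), np.float64(0.00015617409966858575)])
(array([341.45238095, 236.71031746]), array([335, 226,  14,  22, 252], dtype=int32)) (array([371.91304348, 181.92173913]), array([366, 176,  12,  13, 115], dtype=int32)) (array([ 0.65371115, -0.12566314,  0.09708217]), [np.float64(0.00010948456109144628), np.float64(0.00010948456109139024)])
[219.47460278 205.75837322] [282.73237232 277.79406541]
[221.8665886  216.55900458] [283.77321364 277.48642317]
((20.127906799316406, 20.73255729675293), 15.06104564666748) (7, 6, 28, 30)
disc [222.20588303 216.26470566] [0.43335886 0.07127954 0.026     ]
((24.133663177490234, 27.014850616455078), 14.361015319824219) (10, 13, 29, 29)
disc [284.02614403 277.15686226] [0.43328143 0.06993863 0.026     ]
```

View pics/s12.png

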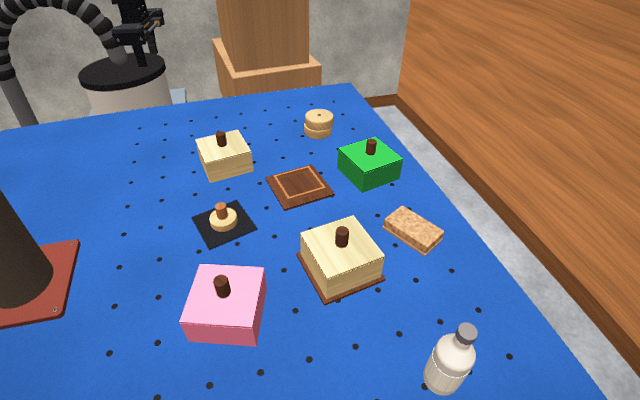

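View pics/t12.png

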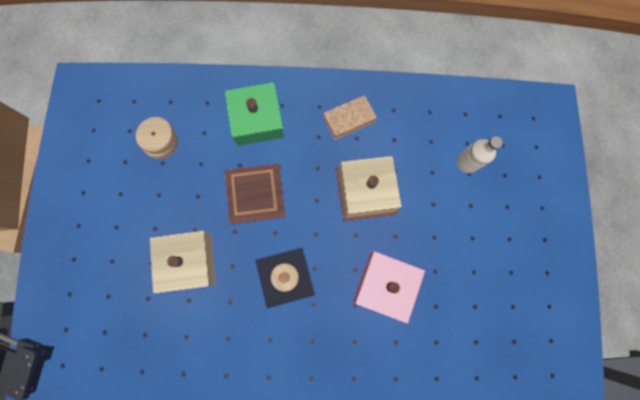

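View pics/z12.png

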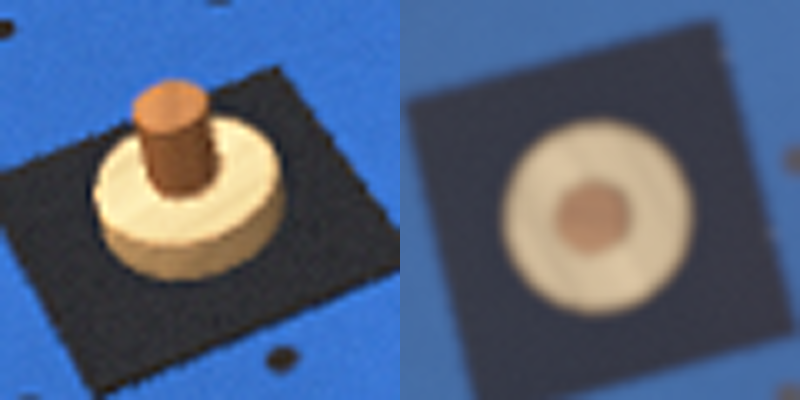

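The wheel stands upright on the middle of the pad (top view (284,277), under 2 mm off centre). The left cover is flat, and its knob's z is 7.6 mm lower than on the base, as expected. The right cover is unmoved.

Call:
play_rows(
  plan=[
    [[0, 0, 0], [0, 0, 0], 1],
    [[0, 0, 0], [0, 0, 0], 1],
    [[0, 0, 0], [0, 0, 0], 1],
  ],
)

```text
time: 18.1
tcp_pos: [0.3072, 0.5019, 0.2384]
orientation: [0.0, 0.12, 0.993, -0.0]
ft_force: [-0.8, -0.3, -0.6]
finger_gap: 0.087
```

```bash
python3 -c "
from rig import job_done
print(job_done())"
```

```text
the job is handed in; nothing more can be done
None
```

The wheel is on the middle of the sanding pad, stub up and let go. The job was handed in at about 18 s. It was under the left cover, so I set that cover down on the table near (0.46, 0.31) and left the right one alone.

**Last checks, side and top cameras:**
- **Wheel:** it stands upright, with its axis within about 2 mm of the pad's centre.
- **Left cover:** it stands flat with its knob at z 0.0895 m.
- **Right cover:** it has not moved.
- **Arm:** it is clear of everything.

**Disagreements:**
- **Knob heights:** they measured about 2 mm above the stated values both before and after the move, within the calibration error.
- **Pad height:** one two-view estimate gave 0.001 m and another 0.005 m, against the stated 0.006 m. The contact force at set-down fitted the stated 6 mm.
- **Set-down cover:** two mid-task position estimates came out wrong, most likely because the arm was in the top camera's view. The final unobstructed view replaced them.

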